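Index the carving turntable to its next stop and lock it

ROBOT

A 6-joint arm with a two-finger parallel gripper is mounted at the origin on a cart in front of the work surface, level with it; the furniture and walls round the work are solid. World frame = base frame: x ahead of the robot, y to its left, z up, the work surface at z = 0. Lengths are in m, angles in rad, forces in N, time in s.
With the tool pointing down it reaches from about 0.275 to 0.85 m from the base axis. Payload 19 kg.
Tool frame: the origin (TCP) lies between the finger pads; the fingertips stand 11 mm ahead of it and the grasp point (between the pads) lies 8 mm behind it; z points along the fingers, y is the line along which they close (so a half turn about z gives the same grasp; the last joint's range is limited). The gripper opens to 85 mm and grips with 20 to 120 N. Pads are 22 mm wide; open, the fingers measure 114 mm over their backs; the gripper's body (76 mm by 85 mm) begins 54 mm behind the grasp point. The pads swing forward as they close: fully open they stand 13 mm farther back than shut.
Start: joints at [-1.281, 0.15, 1.437, -0, 1.554, -0.134], TCP at [0.236, -0.524, 0.242] pointing down, gripper open.
Joint ranges: [-2.8, 2.8], [-0.68, 2.1], [0.12, 2.68], [-1.39, 4.53], [0.16, 2.79], [-2.81, 2.81]. Speed limits (rad/s): [1.89, 1.89, 2.22, 3.01, 3.01, 3.01].

INTERFACE

Orientations are given as a rotation vector (axis times angle).
In Python, from cell import get_obs, cams, job, nets gives the robot as it stands. The module is installed in compiled form; this text tells all that it offers.
- The arm moves only by the shell command python3 -m creep 'ROWS'. ROWS is JSON, a list of rows, each a list of 5 numbers: the opening in per cent of the stroke, from 0 (shut) to 100 (fully open), then the shift along the tool's x, y, z in cm, then the turn about the tool's z in degrees. A call has 1 to 20 rows; each row shifts and turns the commanded pose from where the row before left it, along the tool's axes as they then stand; what a row does not reach is not made up. A row lasts 1/8 s, in which the tool goes at most 62.5 mm and 10.7 degrees, less where a joint would pass 70% of its speed; a pose out of reach is approached as far as the arm can. A call with a gripper value outside its range is refused whole. The fingers move at their own pace and stop on an object; the grip force is fixed at half the most. Time passes only in rows, so rows that do not move let the fingers close. It gives the time, the measured TCP pose, the force, the opening and the grip force at its end, in the units of the state.
- get_obs(): the state, without advancing time (a new reading comes with each control period).
- cams.camera(name): name is "side" or "top" or "wrist"; returns a dict with "img" (420x560x3 uint8, red, green, blue), "z_map" (420x560 float32, m along the optical axis (not along the pixel's ray), 0 where there is no reading), "camera_matrix" (3x3 intrinsics, pixels), "k1" (the pictures are not rectified: a ray, as slopes to the right and down, at radius r is drawn at 1 + k1 r^2 times it, then the intrinsics apply), "rvec" (rotation vector, rad) and "tvec" (3), from world to camera coordinates, as OpenCV has them. Camera axes: x right, y down, z forward; pixel columns grow to the right and rows downward; lengths in m; the calibration is good to about 2 mm. A picture is of the moment at which its call begins.
- job.hand_in(): hands the job in; it is judged then, once.
Trained networks look in a picture, given as the dict that the camera call returned (one of the last four; its "shot" number tells which), for a name from the list of things; names that differ only in an ending like _2 or _b are one class to them, and where a whole thing is asked for, a point or a joint stands for the part that bears it (a point fixed in the world has none). Each returns a list of dicts, best first, with "p" (0 to 1); they miss things now and then, are a little off and sometimes report something else, mostly with a low value. They report only what shows in the picture. A call takes as long as a camera call.
- nets.search_frame(picture, thing): "rect" ([left, top, width, height] in pixels, round what is visible of it).
- nets.silhouettes(picture, thing): "mask" (420x560 bool, what is visible of it) and "rect" ([left, top, width, height] in pixels, round what is visible of it).
The state is a dict: "time": time; "qpos": joint angles; "qvel": joint speeds; "joint_torque": joint torques, N m; "tool_pos": TCP position; "tool_rot": TCP orientation; "ft_force": force on the tool from outside, world axes, zero at the start; "torque": the same for the moment, N m; "opening": finger opening in m; "grasp_force": force on a finger pad.
Only numpy, scipy, OpenCV 4.12 (cv2) and the standard library are available. Lean on these libraries where they do the work, as an engineer would, in place of code of your own. Each camera call takes 0.05 s, during which the arm holds its last target. There are 200 camera calls.

TASK

The carving turntable was left between two of its stops. Push it round counter-clockwise (seen from above) by its pegs until it drops into the next stop, then push the lock slide fully home so that the table is locked there. Be gentle: use no more force than the detent and the slide need (never more than 25 N on either), and leave the things lying around alone.

Things in the scene. Friction and masses are not known exactly. Their poses are not given: they have to be found in the camera images.
- index_base: fixed round steel foot of the turntable, 200 mm across, on the bench. Origin: on the turning axis at bench height, z up. Above it turns the wooden table top: 226 mm across, 14 mm thick, upper face 46 mm above the bench, with a half-carved rosette (59x104 mm, 32 mm high) fixed on its middle and four upright round push pegs. Drag between stops: a steady 1 to 2 N at a peg.
- turntable (a joint): angle of the table top, rad, growing counter-clockwise seen from above; starts between two stops, -0.7 to -0.4. Stops are unseen notches under the top, 60 degrees apart; the next one lies anywhere from -0.18 to 0.18, differently each time. Within 0.06 rad of it a spring roller draws the table in by itself; seated, it stands firm and takes about 16 N at a peg to drive out.
- peg_1 (a point): middle of push peg 1, on its axis, 18 mm above the table top. Pegs are 14 mm thick (20 mm wide collar, 3 mm high, at the foot), 36 mm tall, their axes 88 mm from the turning axis and 90 degrees apart, numbered counter-clockwise; they turn with the table
- peg_2 (a point): middle of push peg 2, like peg_1
- peg_3 (a point): middle of push peg 3, like peg_1
- peg_4 (a point): middle of push peg 4, like peg_1
- stop_block: fixed steel stop unit on the bench beside the table (toward the robot's right). Origin: on the table's turning axis at bench height; its x axis points from there out through the spring plunger to the lock slide, z up. Foot 62x100 mm, from 126 to 188 mm along x; highest fixed part 40 mm above the bench.
- lock_slide (a joint): travel of the lock slide in m: 0 open (start), 0.030 fully home against its rigid end stop. It slides along stop_block's +y with about 2 N of friction and stays where it is left. It passes behind the plunger's tail: unless the table is seated in a stop the tail blocks it after about 3 mm.
- lock_knob (a point): centre of the lock slide's upright round wooden knob, 16 mm thick, from 34 to 84 mm above the bench; this point lies on its axis 64 mm above the bench, 160.5 mm from the turning axis along stop_block's x, at y = -27 mm there when open, +3 mm when home. Push it in stop_block's +y direction.
- palm_handle: loose turned bulb handle, 51 mm across, 85 mm tall, standing on the bench; bystander. Origin at its underside.
- pencil: loose pencil, 177 mm long, lying on the bench; bystander. Origin at the middle of its underside.
- sliding_bevel: loose folded sliding bevel, 24x125x20 mm, lying on the bench left of the table; bystander. Origin at the middle of its underside.

How it is judged:
At the end, for the whole second after the job is handed in: The table stands in the next stop counter-clockwise of where it began (turntable between -0.3 and 0.3 rad, which holds only that stop) and the lock slide is home (beyond 26.5 mm of its 30 mm), which it can be only with the table seated in a stop (value of joint turntable between -0.3 and 0.3 rad and value of joint lock_slide above 0.0265 m); the robot touches nothing.
It fails at once if the turntable is pushed with more than 25 N (contact force between any of the fingers, the arm and index_base above 25 N).
It fails at once if the lock slide or the stop unit is pushed with more than 25 N (contact force between any of the fingers, the arm and stop_block above 25 N).
It fails at once if a bystander is shifted by more than 20 mm (distance of any of palm_handle, pencil, sliding_bevel from where it was at the start of the episode above 0.02 m).
It also fails if it takes over 58 s, if anything falls off the work surface, if the arm or the gripper's body presses on something with over 40 N, if the wrist force passes 120 N, or if a joint passes its speed limit or range.

## Working session

There is one attempt and no reset: what is moved stays moved. The work goes in short steps, Python scripts to look and compute and a shell command to move; the robot and the scene stay as the last step left them, time stands still between calls to the robot, and variables do not carry over. Pictures are saved under pics/ and viewed, at most 10 in all, crops included, and the job is handed in when it is done.

```bash
mkdir -p pics; cat > h.py <<'E'
import numpy as np, cv2
from cell import get_obs, cams, job, nets
def pts(p,mask):
    v,u=np.nonzero(mask&(p["z_map"]>0)); z=p["z_map"][v,u]
    k=p["k1"]; K=p["camera_matrix"]
    s=cv2.undistortPoints(np.c_[u,v].astype(float).reshape(-1,1,2),K,np.array([k,0,0,0.])).reshape(-1,2)
    c=np.c_[s*z[:,None],z]; R,_=cv2.Rodrigues(np.array(p["rvec"],float)); 
    return (c-np.array(p["tvec"]).ravel())@R
E
python3 - <<'E'
from h import *
o=get_obs(); print(o["time"],o["tool_pos"],o["tool_rot"],o["opening"])
ims=[]
for c in ["top","side"]:
    p=cams.camera(c); im=p["img"][:,:,::-1].copy()
    for t in ["index_base","peg_1","lock_knob","stop_block","palm_handle","pencil","sliding_bevel"]:
        for r in nets.silhouettes(p,t)[:4]:
            if r["p"]<.3: continue
            w=pts(p,r["mask"]); 
            print(c,t,round(r["p"],2),np.round(r["rect"]),len(w), np.round(np.median(w,0),3) if len(w) else "", np.round(w.min(0),3) if len(w) else "", np.round(w.max(0),3) if len(w) else "")
    cv2.imwrite(f"pics/{c}0.png",im)
E
```

```text
0.0 [ 0.23636563 -0.52393037  0.24170292] [-3.07021961e+00 -6.60422079e-01  1.58619532e-04] 0.08546825426986697
top index_base 0.95 [224. 152.  92.  94.] 6540 [0.562 0.096 0.046] [ 0.45  -0.017 -0.077] [0.69  0.22  0.085]
top index_base 0.3 [225. 155.  91.  95.] 6336 [0.562 0.096 0.046] [ 0.453 -0.017 -0.019] [0.69  0.209 0.085]
top peg_1 0.57 [224. 156.  89.  92.] 6358 [0.562 0.095 0.046] [ 0.453 -0.014 -0.034] [0.69  0.207 0.085]
top lock_knob 0.43 [315. 166.  32.  45.] 954 [ 0.596 -0.055  0.008] [ 0.546 -0.096 -0.003] [ 0.653 -0.014  0.088]
top lock_knob 0.41 [326. 187.  13.  15.] 109 [ 0.581 -0.062  0.036] [ 0.566 -0.074  0.008] [ 0.605 -0.054  0.088]
top stop_block 0.82 [316. 165.  30.  46.] 994 [ 0.597 -0.055  0.008] [ 0.543 -0.096 -0.005] [ 0.657 -0.012  0.088]
top palm_handle 0.77 [406. 161.  24.  21.] 383 [ 0.639 -0.263  0.043] [ 0.62  -0.295 -0.004] [ 0.674 -0.246  0.088]
top pencil 0.57 [418. 221.  14.  64.] 399 [ 0.44  -0.289  0.008] [ 0.358 -0.304 -0.003] [ 0.518 -0.277  0.014]
top sliding_bevel 0.64 [144. 191.  33.  44.] 518 [0.533 0.381 0.018] [ 0.477  0.343 -0.001] [0
[... 444 characters left out ...]
-0.048  0.084]
side stop_block 0.59 [260. 192.  28.  25.] 317 [ 0.58  -0.058  0.028] [ 0.545 -0.175 -0.004] [0.646 0.005 0.084]
side palm_handle 0.82 [279. 154.  14.  25.] 239 [ 0.634 -0.257  0.037] [ 0.615 -0.283 -0.002] [ 0.66  -0.238  0.086]
side pencil 0.59 [316. 176.  50.  20.] 182 [ 0.435 -0.284  0.005] [ 0.352 -0.316 -0.005] [ 0.521 -0.264  0.016]
side pencil 0.33 [278. 154.  10.  24.] 240 [ 0.634 -0.257  0.035] [ 0.615 -0.38  -0.004] [ 0.669 -0.238  0.086]
side sliding_bevel 0.56 [195. 322.  56.  17.] 688 [0.53  0.391 0.016] [ 0.472  0.349 -0.002] [0.589 0.427 0.022]
side sliding_bevel 0.43 [319. 176.  45.  20.] 190 [ 0.431 -0.283  0.005] [ 0.352 -0.316 -0.005] [ 0.517 -0.264  0.016]
```

```bash
cat >> h.py <<'E'
def scene(cs=("top","side")):
    for c in cs:
        p=cams.camera(c); w=pts(p,np.ones(p["z_map"].shape,bool))
        t=w[(abs(w[:,2]-.046)<.004)&(np.hypot(w[:,0]-.57,w[:,1]-.096)<.15)]
        (cx,cy),r=cv2.minEnclosingCircle(t[:,:2].astype(np.float32))
        print(c,"disc",cx,cy,r,(t.min(0)+t.max(0))/2)
        q=w[(w[:,2]>.066)&(w[:,2]<.10)&(np.hypot(w[:,0]-.59,w[:,1]-.02)<.25)]
        n,l=0,None
        g=np.zeros((600,600),np.uint8); ij=np.clip((q[:,:2]-[.3,-.3])*1000,0,599).astype(int); g[ij[:,0],ij[:,1]]=1
        g=cv2.dilate(g,np.ones((5,5)));n,lab=cv2.connectedComponents(g); l=lab[ij[:,0],ij[:,1]]
        for i in range(1,n):
            s=q[l==i]
            if len(s)>4:
                m=(s.min(0)+s.max(0))/2; d=m[:2]-[cx,cy]; print(len(s),np.round(s.mean(0),4),np.round(m,4),"size",np.round(np.ptp(s,axis=0),3),"r",np.hypot(*d).round(4),"ang",np.degrees(np.arctan2(d[1],d[0])).round(1))
E
python3 - <<'E'
from h import *
scene()
p=cams.camera("top")["img"][:,:,::-1]; s=cams.camera("side")["img"][:,:,::-1]
a=cv2.resize(p[130:300,130:450],(800,425)); cv2.imwrite("pics/a.png",a)
a=cv2.resize(s[130:350,170:380],(760,600*1),interpolation=cv2.INTER_CUBIC); cv2.imwrite("pics/b.png",a)
E
```

```text
top disc 0.5672494173049927 0.08350463956594467 0.12582334876060486 [0.56478971 0.08492752 0.04599822]
28 [0.4765 0.0992 0.0805] [0.4772 0.0991 0.0763] size [0.012 0.012 0.017] r 0.0914 ang 170.2
331 [0.5622 0.1016 0.0734] [0.5642 0.1013 0.0735] size [0.075 0.047 0.015] r 0.0181 ang 99.7
30 [0.5608 0.0097 0.0808] [0.5613 0.0099 0.0768] size [0.012 0.012 0.018] r 0.0738 ang -94.6
32 [0.5669 0.184  0.0801] [0.5669 0.1844 0.0758] size [0.012 0.012 0.019] r 0.1009 ang 90.2
38 [ 0.5827 -0.0636  0.0822] [ 0.5827 -0.0645  0.0798] size [0.013 0.014 0.018] r 0.1488 ang -84.0
33 [0.6513 0.0938 0.0805] [0.6521 0.0946 0.0768] size [0.013 0.012 0.017] r 0.0856 ang 7.4
713 [ 0.791  -0.0265  0.0707] [ 0.7948 -0.0278  0.0722] size [0.086 0.11  0.012] r 0.2533 ang -26.1
side disc 0.5618830919265747 0.08051296323537827 0.13380664587020874 [0.5605167  0.08051296 0.04597409]
32 [0.4713 0.1067 0.0758] [0.4719 0.106  0.0745] size [0.013 0.011 0.016] r 0.0936 ang 164.2
175 [0.5577 0.1091 0.0719] [0.5596 0.1067 0.0722] size [0.075 0.045 0.012] r 0.0262 ang 95.0
26 [0.5561 0.0156 0.076 ] [0.5556 0.0141 0.0749] size [0.01  0.013 0.017] r 0.0667 ang -95.4
32 [0.5626 0.1908 0.0768] [0.5633 0.1891 0.0749] size [0.012 0.013 0.017] r 0.1086 ang 89.3
33 [ 0.5784 -0.058   0.0764] [ 0.579  -0.0593  0.0752] size [0.015 0.014 0.015] r 0.1409 ang -83.0
29 [0.647  0.0994 0.0765] [0.6478 0.0997 0.0753] size [0.013 0.015 0.014] r 0.0881 ang 12.6
121 [ 0.7677 -0.0536  0.07  ] [ 0.7671 -0.0504  0.0712] size [0.039 0.06  0.01 ] r 0.2434 ang -32.5
109 [0.8118 0.0085 0.0698] [8.101e-01 7.000e-04 7.070e-02] size [0.046 0.058 0.009] r 0.2608 ang -17.8
```

View pics/a.png

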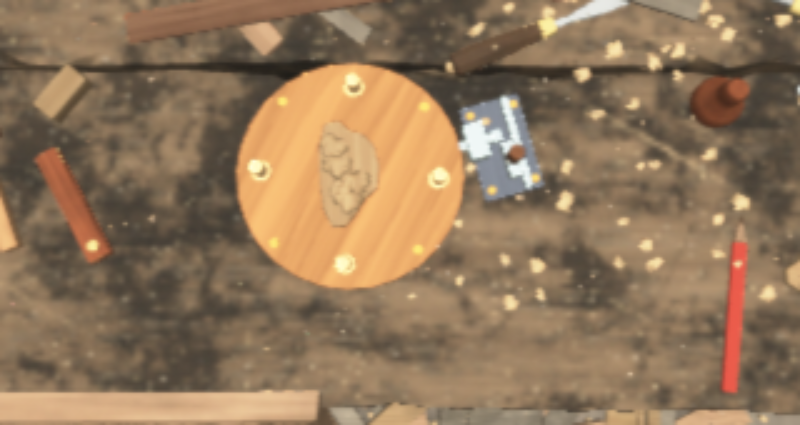

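View pics/b.png

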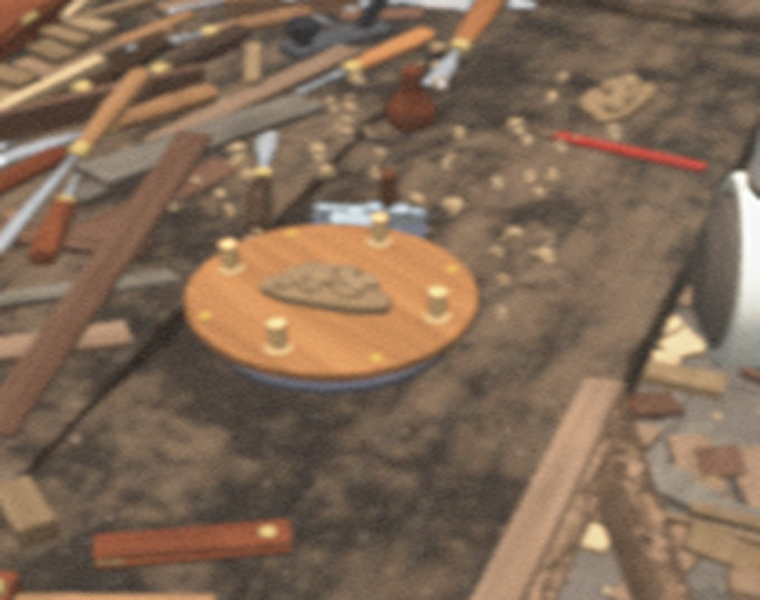

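The top view shows the table with its four pegs, the knob at about (517,153), and bystanders clear of the work. I'll push the peg nearest the robot, and start by moving above it with the fingers shut.

```bash
python3 -m creep '[[0,3.51,-3.526,0,0],[0,3.51,-3.526,0,0],[0,3.51,-3.526,0,0],[0,3.51,-3.526,0,0],[0,3.51,-3.526,0,0],[0,3.51,-3.526,0,0],[0,3.51,-3.526,0,0],[0,3.51,-3.526,0,0],[0,3.51,-3.526,0,0],[0,3.51,-3.526,0,0],[0,3.51,-3.526,0,0],[0,3.51,-3.526,0,0],[0,3.51,-3.526,0,0],[0,3.51,-3.526,0,0],[0,0,0,0,8.86],[0,0,0,0,8.86],[0,0,0,0,8.86],[0,0,0,0,8.86],[0,0,0,0,8.86],[0,0,0,0,0]]'
python3 - <<'E'
from h import *
o=get_obs(); print(o["time"],o["tool_pos"],o["tool_rot"],o["opening"])
scene(("wrist","top"))
E
```

```text
time: 3.5
tool_pos: [0.4814, 0.1279, 0.2423]
tool_rot: [-3.094, 0.545, -0.0]
ft_force: [0.4, -0.1, 0.2]
opening: -0.0002
grasp_force: 0.0
3.5 [0.48136427 0.12791479 0.24234706] [-3.09387679e+00  5.44927960e-01 -2.97041760e-05] -0.00020302517327960317
wrist disc 0.5696326494216919 0.08683674782514572 0.12561358511447906 [0.5638047  0.08763627 0.046001  ]
178 [0.4782 0.1023 0.0805] [0.477  0.1023 0.0755] size [0.013 0.014 0.019] r 0.0939 ang 170.5
2206 [0.563  0.1048 0.0743] [0.5633 0.1036 0.0734] size [0.079 0.05  0.015] r 0.0179 ang 110.6
260 [0.561  0.0138 0.0801] [0.5611 0.0126 0.0759] size [0.014 0.013 0.02 ] r 0.0748 ang -96.5
217 [0.5665 0.1858 0.0807] [0.5668 0.1872 0.0756] size [0.014 0.014 0.019] r 0.1004 ang 91.6
451 [ 0.5828 -0.0586  0.0803] [ 0.5835 -0.0604  0.0764] size [0.016 0.015 0.021] r 0.1478 ang -84.6
294 [0.6498 0.0967 0.08  ] [0.651  0.0966 0.0756] size [0.012 0.014 0.019] r 0.0819 ang 6.8
top disc 0.5774863362312317 0.07879011332988739 0.1189902275800705 [0.56863004 0.07082335 0.04601682]
29 [0.5609 0.0095 0.0815] [0.5611 0.01   0.0795] size [0.012 0.012 0.011] r 0.0707 ang -103.4
40 [ 0.5825 -0.0634  0.0816] [ 0.5826 -0.0639  0.0766] size [0.013 0.015 0.02 ] r 0.1428 ang -87.9
30 [0.6519 0.0936 0.0803] [0.6522 0.0946 0.077 ] size [0.013 0.012 0.018] r 0.0764 ang 12.0
377 [ 0.7706 -0.0478  0.071 ] [ 0.7697 -0.039   0.0719] size [0.041 0.088 0.012] r 0.2255 ang -31.5
319 [ 0.8143 -0.0018  0.0708] [ 0.8142 -0.0085  0.0721] size [0.045 0.072 0.012] r 0.2523 ang -20.2
```

```bash
python3 -m creep '[[0,0,-0.5,4,0],[0,0,0,5,0],[0,0,0,5,0],[0,0,0,2.6,0],[0,0,0,1,0],[0,0,0,0,0]]'; python3 -m creep '[[0,0,0.2,0,0],[0,0,0.2,0,0],[0,0,0.2,0,0],[0,0,0.15,0,0],[0,0,0.15,0,0],[0,0,0,0,0]]'
```

```text
time: 4.35
tool_pos: [0.4832, 0.1326, 0.0666]
tool_rot: [-3.094, 0.544, 0.0]
ft_force: [0.7, 0.4, 0.3]
opening: 0.0005
grasp_force: 0.0
time: 5.1
tool_pos: [0.48, 0.1241, 0.0663]
tool_rot: [-3.094, 0.546, 0.0]
ft_force: [-0.8, 0.9, 0.7]
opening: -0.0002
grasp_force: 0.0
```

```bash
python3 -m creep '[[0,0,0.154,0,-1],[0,0,0.154,0,-1],[0,0,0.154,0,-1],[0,0,0.154,0,-1],[0,0,0.154,0,-1],[0,0,0.154,0,-1],[0,0,0.154,0,-1]]'
python3 - <<'E'
from h import *
scene(("wrist",))
E
```

```text
time: 5.98
tool_pos: [0.477, 0.1138, 0.0664]
tool_rot: [-3.121, 0.354, -0.001]
ft_force: [3.9, 4.6, -1.6]
opening: 0.0001
grasp_force: 2.5
wrist disc 0.5636581182479858 0.10003059357404709 0.11312896013259888 [0.54074843 0.09942019 0.04719064]
3302 [0.4837 0.1074 0.083 ] [0.4797 0.1105 0.083 ] size [0.026 0.047 0.034] r 0.0846 ang 172.9
12655 [0.5634 0.1047 0.0745] [0.5624 0.1046 0.0734] size [0.077 0.054 0.015] r 0.0048 ang 104.8
1699 [0.5589 0.1842 0.0791] [0.559  0.1865 0.0757] size [0.014 0.015 0.019] r 0.0866 ang 93.1
2155 [0.5683 0.0148 0.0786] [0.5693 0.0122 0.0755] size [0.014 0.015 0.019] r 0.088 ang -86.3
```

```bash
python3 -m creep '[[0,0,0.154,0,-1],[0,0,0.154,0,-1],[0,0,0.154,0,-1]]'
```

```text
time: 6.4
tool_pos: [0.476, 0.1093, 0.0664]
tool_rot: [-3.13, 0.272, -0.0]
ft_force: [2.5, 3.6, -0.3]
opening: -0.0001
grasp_force: 2.1
```

```bash
python3 -m creep '[[0,0,0.154,0,-1],[0,0,0,0,0]]'
```

```text
time: 6.65
tool_pos: [0.4754, 0.1076, 0.0663]
tool_rot: [3.132, -0.246, -0.001]
ft_force: [-0.8, 0.8, -0.6]
opening: -0.0001
grasp_force: 0.0
```

```bash
cat > ang.py <<'E'
from h import *
p=cams.camera("wrist"); w=pts(p,np.ones(p["z_map"].shape,bool))
d=w[:,:2]-[.5637,.1]; r=np.hypot(*d.T); a=np.degrees(np.arctan2(d[:,1],d[:,0]))
m=(w[:,2]>.066)&(w[:,2]<.084)&(abs(r-.088)<.012); a=a[m]
o=get_obs(); t=np.degrees(np.arctan2(o["tool_pos"][1]-.1,o["tool_pos"][0]-.5637))
for c in (-90,90,0):
    for _ in range(3):
        s=a[abs((a-c+180)%360-180)<(70 if _==0 else 8)]
        if len(s)<60: break
        if _==0: c=np.median(s)
        else: c=(np.percentile(s,2)+np.percentile(s,98))/2
    print(c.__round__(2),len(s),end=" | ")
print("tool ang",t.round(2),"f",np.round(o["ft_force"],1),o["time"])
E
python3 ang.py
```

```text
-82.42 1909 | 97.64 1625 | 0 0 | tool ang 175.1 f [ 0.7 -0.1  0.2] 6.7
```

```bash
python3 -m creep '[[0,0,0.154,0,-1],[0,0,0.154,0,-1],[0,0,0.154,0,-1]]'; python3 ang.py
```

```text
time: 7.08
tool_pos: [0.4748, 0.1033, 0.0662]
tool_rot: [-3.137, 0.163, 0.0]
ft_force: [0.6, 5.1, -0.1]
opening: 0.0001
grasp_force: 2.1
-79.78 1993 | 100.29 1615 | 0 0 | tool ang 178.03 f [ 0.3  0.7 -0.2] 7.125
```

```bash
python3 -m creep '[[0,0,0.154,0,-1],[0,0,0.154,0,-1],[0,0,0.077,0,-0.5]]'; python3 ang.py
```

```text
time: 7.5
tool_pos: [0.4747, 0.0993, 0.0663]
tool_rot: [-3.14, 0.095, -0.0]
ft_force: [0.9, 3.4, -1.2]
opening: 0.0002
grasp_force: 1.9
-77.27 1963 | 102.84 1617 | 0 0 | tool ang -179.53 f [ 0.9  1.4 -1.8] 7.55
```

```bash
python3 -m creep '[[0,0,0.154,0,-1],[0,0,0.154,0,-1],[0,0,0.154,0,-1]]'; python3 ang.py
```

```text
time: 7.92
tool_pos: [0.4745, 0.0948, 0.0664]
tool_rot: [-3.141, 0.012, -0.0]
ft_force: [2.5, 4.2, -1.8]
opening: 0.0002
grasp_force: 2.5
-74.42 1978 | 105.76 1618 | 0 15 | tool ang -176.56 f [ 0.8  0.9 -0.7] 7.975
```

```bash
python3 -m creep '[[0,0,0.154,0,-1],[0,0,0.154,0,-1],[0,0,0.154,0,-1]]'; python3 ang.py
```

```text
time: 8.35
tool_pos: [0.4746, 0.0901, 0.0664]
tool_rot: [-3.141, -0.07, -0.0]
ft_force: [2.8, 4.7, -1.1]
opening: -0.0002
grasp_force: 2.1
-71.42 1923 | 108.81 1628 | -71.42 1923 | tool ang -173.55 f [ 0.3 -0.2  0.5] 8.4
```

```bash
python3 -m creep '[[0,0,0.154,0,-1],[0,0,0.154,0,-1],[0,0,0.154,0,-1]]'; python3 ang.py
```

```text
time: 8.78
tool_pos: [0.4748, 0.0856, 0.0664]
tool_rot: [-3.138, -0.152, -0.0]
ft_force: [2.4, 5.7, -0.5]
opening: 0.0002
grasp_force: 2.5
-68.56 1935 | 111.72 1617 | -68.56 1935 | tool ang -170.67 f [ 0.   1.1 -0.2] 8.825
```

```bash
python3 -m creep '[[0,0,0.154,0,-1],[0,0,0.154,0,-1],[0,0,0.154,0,-1]]'; python3 ang.py
```

```text
time: 9.2
tool_pos: [0.4753, 0.081, 0.0664]
tool_rot: [-3.133, -0.234, -0.0]
ft_force: [3.2, 4.0, -0.2]
opening: -0.0001
grasp_force: 2.1
-65.62 1879 | 114.76 1634 | -65.62 1879 | tool ang -167.72 f [0.2 0.8 0. ] 9.25
```

```bash
python3 -m creep '[[0,0,0.154,0,-1],[0,0,0.154,0,-1],[0,0,0.154,0,-1]]'; python3 ang.py
```

```text
time: 9.62
tool_pos: [0.476, 0.0765, 0.0663]
tool_rot: [-3.125, -0.316, -0.0]
ft_force: [1.5, 5.4, 0.4]
opening: -0.0002
grasp_force: 2.5
-62.8 1867 | 117.67 1643 | -62.8 1867 | tool ang -164.84 f [0.5 0.3 0.4] 9.675
```

```bash
python3 -m creep '[[0,0,0.154,0,-1],[0,0,0.154,0,-1],[0,0,0.154,0,-1]]'; python3 ang.py
```

```text
time: 10.05
tool_pos: [0.4771, 0.0719, 0.0663]
tool_rot: [-3.116, -0.398, -0.0]
ft_force: [2.2, 3.9, -0.2]
opening: -0.0
grasp_force: 2.0
-59.85 1835 | 120.67 1619 | -59.85 1835 | tool ang -161.89 f [ 0.1  0.9 -0.1] 10.1
```

```bash
python3 -m creep '[[0,0,0.154,0,-1],[0,0,0.154,0,-1],[0,0,0.154,0,-1]]'; python3 ang.py
```

```text
time: 10.48
tool_pos: [0.4783, 0.0675, 0.0663]
tool_rot: [-3.105, -0.479, 0.0]
ft_force: [0.8, 5.5, -0.3]
opening: 0.0001
grasp_force: 2.4
-57.04 1846 | 123.57 1604 | -57.04 1846 | tool ang -159.03 f [ 0.3  1.2 -0.6] 10.525
```

```bash
python3 -m creep '[[0,0,0.154,0,-1],[0,0,0.154,0,-1],[0,0,0.154,0,-1]]'; python3 ang.py
```

```text
time: 10.9
tool_pos: [0.4797, 0.0629, 0.0663]
tool_rot: [3.091, 0.56, -0.0]
ft_force: [0.3, 1.1, -0.2]
opening: -0.0001
grasp_force: 0.9
-54.01 1774 | 126.72 1617 | -54.01 1774 | tool ang -156.05 f [ 1.   0.3 -0.4] 10.95
```

```bash
python3 -m creep '[[0,0,0.154,0,-1],[0,0,0,0,0]]'; python3 ang.py
```

```text
time: 11.2
tool_pos: [0.4803, 0.0614, 0.0663]
tool_rot: [3.086, 0.586, -0.0]
ft_force: [0.8, 0.1, -0.3]
opening: -0.0
grasp_force: 0.0
-138.12 1036 | 131.53 1554 | -50.39 838 | tool ang -155.23 f [-0.6  0.2 -0.1] 11.25
```

Peg angle jumped ahead of the finger, so the table has dropped in. I'll back off, lift, and check.

```bash
python3 -m creep '[[0,0,-0.4,0,0],[0,0,-0.4,0,0],[0,0,0,-3,0],[0,0,0,-5,0],[0,0,0,-4,0],[0,0,0,-1,0],[0,0,0,0,0]]'
python3 - <<'E'
from h import *
scene(("wrist",))
E
```

```text
time: 12.12
tool_pos: [0.4773, 0.0693, 0.1962]
tool_rot: [-3.087, -0.586, -0.001]
ft_force: [-1.1, 0.1, -1.4]
opening: 0.0003
grasp_force: 0.0
wrist disc 0.5690499544143677 0.08745688945055008 0.1258591115474701 [0.56009996 0.08778331 0.04600127]
255 [0.4997 0.0426 0.0804] [0.4988 0.0415 0.0753] size [0.013 0.013 0.018] r 0.084 ang -146.8
302 [0.5069 0.1639 0.0805] [0.5061 0.165  0.076 ] size [0.013 0.014 0.018] r 0.0999 ang 129.1
3137 [0.5598 0.1028 0.0743] [0.5592 0.1053 0.0734] size [0.05  0.075 0.015] r 0.0204 ang 119.0
470 [ 0.5825 -0.0585  0.0798] [ 0.5832 -0.0606  0.0768] size [0.016 0.014 0.021] r 0.1487 ang -84.5
386 [0.6205 0.035  0.08  ] [0.6218 0.0336 0.0756] size [0.014 0.013 0.019] r 0.0753 ang -45.6
```

```bash
python3 -m creep '[[0,0,0,0,5.1],[0,0.82,3.85,0,0],[0,0.82,3.85,0,0],[0,0.82,3.85,0,0],[0,0.82,3.85,0,0],[0,0,0,0,0],[0,0,0,0,0]]'
python3 - <<'E'
from h import *
scene(("wrist",))
cv2.imwrite("pics/w.png",cams.camera("wrist")["img"][:,:,::-1])
E
```

```text
time: 13.05
tool_pos: [0.5517, -0.069, 0.195]
tool_rot: [-3.108, -0.447, 0.003]
ft_force: [-0.2, 0.0, 0.2]
opening: 0.0
grasp_force: 0.0
wrist disc 0.5642701387405396 0.08444856852293015 0.12605294585227966 [0.56455025 0.08183392 0.04599977]
303 [0.5008 0.0401 0.079 ] [0.4994 0.0414 0.0754] size [0.013 0.014 0.018] r 0.0779 ang -146.4
388 [0.5079 0.1617 0.0773] [0.5068 0.1637 0.0756] size [0.014 0.012 0.019] r 0.0979 ang 125.9
2904 [0.5616 0.0996 0.0743] [0.5588 0.1045 0.0733] size [0.05  0.074 0.015] r 0.0207 ang 105.2
309 [ 0.5851 -0.0616  0.0827] [ 0.5839 -0.0621  0.0765] size [0.015 0.015 0.02 ] r 0.1479 ang -82.4
351 [0.6224 0.0317 0.0805] [0.6224 0.033  0.0757] size [0.013 0.013 0.019] r 0.0776 ang -41.5
579 [0.6302 0.1545 0.0784] [0.6301 0.1565 0.0756] size [0.014 0.014 0.019] r 0.0976 ang 47.6
```

View pics/w.png

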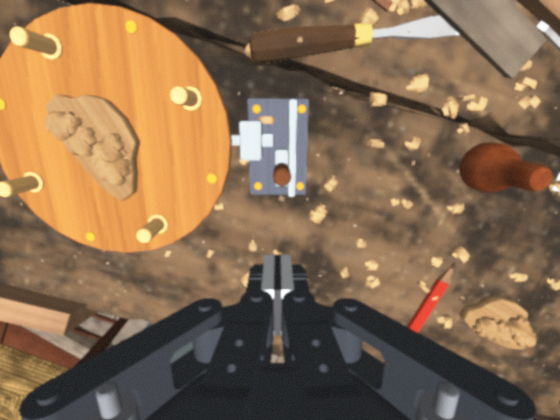

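The knob at (282,175) is straight ahead of the finger tips (278,270), and the slide axis is aligned with tool x. Next I descend and push.

```bash
python3 -m creep '[[0,0,0,4,0],[0,0,0,5,0],[0,0,0,3,0],[0,0,0.2,0.9,0],[0,0,0,0,0],[0,0.3,0,0,0],[0,0.3,0,0,0],[0,0.3,0,0,0],[0,0,0,0,0]]'
python3 - <<'E'
from h import *
scene(("top",))
E
```

```text
time: 14.28
tool_pos: [0.5617, -0.0687, 0.0674]
tool_rot: [-3.11, -0.448, -0.0]
ft_force: [0.2, -0.7, 0.2]
opening: 0.0001
grasp_force: 0.0
top disc 0.5649357438087463 0.09767520427703857 0.11256279051303864 [0.56482508 0.10471366 0.04599719]
27 [0.4985 0.0391 0.081 ] [0.4992 0.039  0.0774] size [0.012 0.01  0.014] r 0.0881 ang -138.3
31 [0.5065 0.1622 0.0801] [0.5072 0.1632 0.0756] size [0.012 0.013 0.018] r 0.0873 ang 131.4
339 [0.5594 0.0992 0.0733] [0.5583 0.1026 0.0737] size [0.048 0.073 0.015] r 0.0083 ang 143.9
30 [0.6213 0.0315 0.0797] [0.6217 0.0318 0.0765] size [0.012 0.012 0.017] r 0.0869 ang -49.2
34 [0.6291 0.1546 0.0792] [0.6299 0.1545 0.0763] size [0.012 0.012 0.019] r 0.0864 ang 41.2
383 [ 0.7706 -0.0466  0.071 ] [ 0.7714 -0.0377  0.0728] size [0.039 0.09  0.013] r 0.2469 ang -33.3
333 [ 0.8139 -0.0025  0.0706] [ 0.8131 -0.0121  0.0721] size [0.047 0.079 0.012] r 0.2714 ang -23.9
```

```bash
python3 -m creep '[[0,0.15,0,0,0],[0,0.15,0,0,0],[0,0.15,0,0,0],[0,0.15,0,0,0]]'
```

```text
time: 14.82
tool_pos: [0.5672, -0.0671, 0.0673]
tool_rot: [-3.109, -0.448, 0.0]
ft_force: [-1.4, -1.6, -0.3]
opening: -0.0002
grasp_force: 1.0
```

```bash
python3 -m creep '[[0,0.1,0,0,0],[0,0.1,0,0,0]]'; python3 -m creep '[[0,0.1,0,0,0],[0,0.05,0,0,0]]'
```

```text
time: 15.08
tool_pos: [0.5691, -0.0665, 0.0673]
tool_rot: [-3.109, -0.448, 0.0]
ft_force: [-1.3, -1.5, 0.8]
opening: 0.0002
grasp_force: 1.0
time: 15.32
tool_pos: [0.5706, -0.0661, 0.0673]
tool_rot: [-3.109, -0.448, 0.0]
ft_force: [-2.2, -0.9, 0.5]
opening: 0.0002
grasp_force: 1.0
```

```bash
python3 -m creep '[[0,0.1,0,0,0],[0,0.1,0,0,0]]'; python3 -c "
from h import *
scene(('wrist',))"|grep -e "-0.0[56].*-0.0[56]"
```

```text
time: 15.58
tool_pos: [0.5725, -0.0655, 0.0673]
tool_rot: [-3.109, -0.448, -0.0]
ft_force: [-1.7, -0.4, 1.0]
opening: 0.0002
grasp_force: 1.0
3179 [ 0.586  -0.0609  0.0845] [ 0.5813 -0.0632  0.083 ] size [0.037 0.038 0.034] r 0.1206 ang -79.6
```

```bash
python3 -m creep '[[0,0.15,0,0,0],[0,0.15,0,0,0],[0,0.15,0,0,0]]'
```

```text
time: 16.0
tool_pos: [0.5769, -0.0642, 0.0673]
tool_rot: [-3.109, -0.448, -0.0]
ft_force: [-0.7, -1.1, -0.4]
opening: 0.0001
grasp_force: 1.0
```

```bash
python3 -m creep '[[0,0.15,0,0,0],[0,0.15,0,0,0],[0,0.15,0,0,0],[0,0.15,0,0,0],[0,0.15,0,0,0],[0,0.15,0,0,0]]'
python3 - <<'E'
from h import *
scene(("top","side"))
E
```

```text
time: 16.75
tool_pos: [0.5855, -0.0617, 0.0673]
tool_rot: [-3.109, -0.448, 0.0]
ft_force: [-1.1, -1.9, -0.0]
opening: -0.0001
grasp_force: 1.0
top disc 0.5648032426834106 0.09718724340200424 0.11285486072301865 [0.56486938 0.09729586 0.045999  ]
15 [0.4993 0.0415 0.0809] [0.4992 0.0414 0.0777] size [0.012 0.005 0.013] r 0.0861 ang -139.6
31 [0.5065 0.1623 0.0797] [0.5073 0.1631 0.0758] size [0.012 0.013 0.018] r 0.0875 ang 131.1
336 [0.5593 0.0992 0.0731] [0.5583 0.1025 0.0736] size [0.048 0.073 0.015] r 0.0084 ang 140.6
30 [0.6213 0.0315 0.0797] [0.6216 0.0318 0.0753] size [0.011 0.012 0.017] r 0.0866 ang -49.0
33 [0.6293 0.1547 0.0795] [0.6299 0.1546 0.0752] size [0.012 0.012 0.018] r 0.0868 ang 41.4
333 [ 0.7722 -0.0481  0.0712] [ 0.7699 -0.0364  0.072 ] size [0.042 0.093 0.012] r 0.2448 ang -33.1
327 [ 0.8138 -0.0019  0.0708] [ 0.8135 -0.0109  0.0727] size [0.047 0.076 0.013] r 0.2711 ang -23.5
side disc 0.5690268278121948 0.08044923841953278 0.13440841436386108 [0.56033359 0.08178318 0.04600027]
32 [0.4937 0.0458 0.0753] [0.4942 0.0453 0.0742] size [0.012 0.012 0.016] r 0.0827 ang -154.8
39 [0.5015 0.1689 0.0752] [0.502  0.167  0.0742] size [0.012 0.014 0.015] r 0.1095 ang 127.8
184 [0.5542 0.1058 0.0719] [0.5555 0.107  0.0724] size [0.05  0.068 0.013] r 0.0298 ang 117.0
68 [ 0.5865 -0.0504  0.0769] [ 0.5874 -0.05    0.0826] size [0.038 0.018 0.033] r 0.1317 ang -82.0
29 [0.6175 0.037  0.0748] [0.6183 0.0361 0.0741] size [0.013 0.011 0.015] r 0.0663 ang -42.0
32 [0.6252 0.1605 0.075 ] [0.6256 0.1591 0.0745] size [0.015 0.012 0.016] r 0.0969 ang 54.3
113 [ 0.7683 -0.0556  0.0702] [ 0.7695 -0.0495  0.0706] size [0.038 0.061 0.009] r 0.2389 ang -32.9
109 [0.8105 0.0091 0.0697] [8.111e-01 5.000e-04 7.110e-02] size [0.045 0.059 0.01 ] r 0.2549 ang -18.3
10 [ 0.8188 -0.0178  0.0678] [ 0.8192 -0.0194  0.068 ] size [0.009 0.014 0.004] r 0.2693 ang -21.8
```

```bash
python3 -m creep '[[0,0.1,0,0,0],[0,0.1,0,0,0],[0,0.1,0,0,0],[0,0.1,0,0,0],[0,0.1,0,0,0]]'
```

```text
time: 17.48
tool_pos: [0.5902, -0.0603, 0.0673]
tool_rot: [-3.109, -0.448, 0.0]
ft_force: [-2.3, -1.1, 0.4]
opening: 0.0003
grasp_force: 1.0
```

```bash
python3 -m creep '[[0,0.1,0,0,0]]'
```

```text
time: 17.6
tool_pos: [0.5912, -0.06, 0.0673]
tool_rot: [-3.109, -0.448, -0.0]
ft_force: [-0.7, -0.3, 0.2]
opening: 0.0001
grasp_force: 1.0
```

Now 0.5 mm steps until the force rises.

```bash
python3 -m creep '[[0,0.05,0,0,0],[0,0.05,0,0,0]]'
```

```text
time: 17.85
tool_pos: [0.5921, -0.0597, 0.0673]
tool_rot: [-3.109, -0.448, 0.0]
ft_force: [-1.4, -0.3, 1.2]
opening: 0.0001
grasp_force: 1.0
```

```bash
python3 -m creep '[[0,0.05,0,0,0]]'
```

```text
time: 17.98
tool_pos: [0.5926, -0.0596, 0.0673]
tool_rot: [-3.109, -0.448, 0.0]
ft_force: [-2.5, -1.0, 0.3]
opening: -0.0001
grasp_force: 1.0
```

```bash
python3 -m creep '[[0,0.05,0,0,0],[0,0,0,0,0]]'
```

```text
time: 18.23
tool_pos: [0.5931, -0.0594, 0.0673]
tool_rot: [-3.109, -0.448, 0.0]
ft_force: [-1.1, -1.2, 0.4]
opening: 0.0002
grasp_force: 0.7
```

```bash
python3 -m creep '[[0,0.05,0,0,0]]'
```

```text
time: 18.35
tool_pos: [0.5934, -0.0594, 0.0673]
tool_rot: [-3.109, -0.447, 0.001]
ft_force: [-5.5, -2.8, 1.0]
opening: -0.0004
grasp_force: 2.9
```

Force rose to 6 N at about the expected home position, which should be the end stop. Back off, lift clear and check.

```bash
python3 -m creep '[[0,-0.5,0,0,0],[0,-1,0,0,0],[0,-0.5,0,0,0],[0,0,0,-4,0],[0,0,0,-5,0],[0,0,0,-4,0],[0,0,0,0,0],[0,0,0,0,0]]'
python3 - <<'E'
from h import *
scene(("wrist","top"))
cv2.imwrite("pics/w2.png",cams.camera("wrist")["img"][:,:,::-1])
E
```

```text
time: 19.35
tool_pos: [0.574, -0.065, 0.1968]
tool_rot: [-3.109, -0.447, 0.001]
ft_force: [0.5, 0.1, -0.3]
opening: -0.0001
grasp_force: 0.0
wrist disc 0.566582202911377 0.07768741250038147 0.13340549170970917 [0.56451221 0.08013169 0.04599661]
289 [0.501  0.0401 0.0789] [0.4991 0.0413 0.0754] size [0.013 0.014 0.019] r 0.0767 ang -151.7
386 [0.5082 0.1627 0.0781] [0.507  0.1647 0.0756] size [0.013 0.014 0.019] r 0.1055 ang 124.4
2665 [0.5623 0.1002 0.0742] [0.5596 0.1047 0.0735] size [0.049 0.074 0.015] r 0.0279 ang 104.6
303 [ 0.6137 -0.0534  0.083 ] [ 0.6129 -0.0537  0.0766] size [0.015 0.015 0.02 ] r 0.1393 ang -70.6
321 [0.6227 0.0317 0.0806] [0.6222 0.033  0.0757] size [0.014 0.013 0.019] r 0.0713 ang -38.8
518 [0.6305 0.1544 0.0783] [0.6304 0.1564 0.0756] size [0.014 0.015 0.019] r 0.1013 ang 50.9
top disc 0.5648824572563171 0.09688064455986023 0.11288012564182281 [0.56493022 0.10603976 0.04599695]
27 [0.4985 0.0391 0.0806] [0.4992 0.039  0.077 ] size [0.012 0.01  0.015] r 0.0876 ang -138.6
30 [0.5065 0.1624 0.0798] [0.5073 0.1632 0.0751] size [0.012 0.013 0.018] r 0.0878 ang 131.0
331 [0.5594 0.0991 0.0734] [0.5585 0.1024 0.0737] size [0.048 0.073 0.015] r 0.0085 ang 139.1
30 [0.6213 0.0315 0.0802] [0.6215 0.0318 0.0754] size [0.011 0.012 0.018] r 0.0862 ang -49.0
32 [0.6292 0.1547 0.0807] [0.6297 0.1543 0.0772] size [0.012 0.012 0.019] r 0.0866 ang 41.5
20 [ 0.7728 -0.0107  0.0673] [ 0.7683 -0.011   0.0679] size [0.028 0.017 0.004] r 0.2303 ang -27.9
326 [ 0.8139 -0.0017  0.0708] [ 0.8134 -0.0097  0.0722] size [0.046 0.074 0.012] r 0.2704 ang -23.2
```

View pics/w2.png

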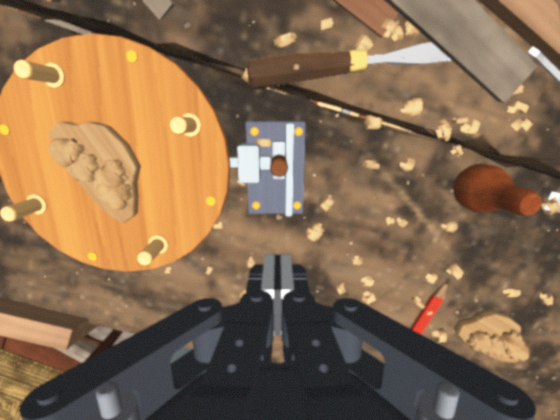

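The knob, now at (280,166) behind the plunger tail, has travelled about 30 mm. The table is seated, and the robot is clear of everything.

```bash
python3 -c "
from cell import job
print(job.hand_in())"
```

```text
the job is handed in; nothing more can be done
None
```

The turntable is seated in the next counter-clockwise stop (turned about 43°) and the lock slide is home (about 30 mm of travel measured). The highest contact force I read was about 6 N, the bystanders were never approached, and the job was handed in with the robot touching nothing; the judge returned no verdict.

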